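# Show the filter plate of the bench air unit against the viewing screen

### The arm

A 6-joint arm with a two-finger parallel gripper is mounted at the origin on the work surface. World frame = base frame: x ahead of the robot, y to its left, z up, the work surface at z = 0. Lengths are in mm, angles in rad, forces in N, time in s.
With the tool pointing down it reaches from about 275 to 1000 mm from the base axis. Payload 8.4 kg.
Tool frame: the origin (TCP) lies at the very end of the fingers, on their centre line; the grasp point (between the pads) lies 19 mm behind it; z points along the fingers, y is the direction in which the jaws open and shut (so a half turn about z gives the same grasp; the last joint's range is limited). The gripper opens to 85 mm and grips with 20 to 120 N. Pads are 22 mm wide; open, the fingers measure 114 mm over their backs; the gripper's body (76 mm by 85 mm) begins 54 mm behind the grasp point. The pads swing forward as they close: fully open they stand 13 mm farther back than shut.
Start: joints at [-1.189, 0.353, 1.633, -0, 1.155, -0.002], TCP at [234.028, -579.533, 231.281] pointing down, gripper open.
Joint ranges: [-2.63, 2.63], [-0.92, 2.1], [0.06, 2.66], [-1.3, 4.44], [0, 2.69], [-3.02, 3.02]. Speed limits (rad/s): [2.22, 2.22, 2.79, 3.14, 3.14, 3.14].

### API

Orientations are given as [roll, pitch, yaw] about the fixed x, y, z axes, in that order (R = Rz(yaw) Ry(pitch) Rx(roll)).
In Python, from rig import r, vision gives the robot as it stands.
- The arm moves only by the tool move_arm, never from a script. Its argument "series" is text: rows parted by semicolons, each of 7 numbers parted by spaces: the closure, from -1 (fully open) to 1 (shut), then the shift along the tool's x, y, z in units of 40 mm (1.0 is 40 mm), then the turn, a rotation vector about the tool's x, y, z in degrees. In form: grip tx ty tz ax ay az; .... A call has 1 to 20 rows; each row shifts and turns the pose as measured when the row begins, along the tool's axes as they then stand; what a row does not reach is not made up. A row lasts 1/8 s, in which the tool goes at most 62.5 mm and 10.7 degrees, less where a joint would pass 70% of its speed; a pose out of reach is approached as far as the arm can. A call is refused whole if a number of a shift passes 1 or a number of a turn 10.7, either way. A call with a gripper value outside its range is refused whole. The fingers move at their own pace and stop on an object; "grip_force" is the grip in N (left out, the last holds). Time passes only in rows, so rows that do not move let the fingers close. It gives the time, the measured TCP pose, the force and the opening at its end, in the units of the state.
- r.sense(): the state, without advancing time (a new reading comes with each control period).
- vision.grab_frame(name): name is "side" or "top"; returns the picture (480x640x3 uint8, red, green, blue); there is no depth.
- vision.camera_params(name): a dict with "fx", "fy", "cx", "cy" (pixels), "position" and "rotation" of the camera in the world. Camera axes: x right, y up, looking along -z (the intrinsics and any distortion apply to the point x, -y, -z); pixel columns grow to the right and rows downward; lengths in mm; the calibration is good to about 2 mm. A picture is of the moment at which its call begins. camera_params takes no time and is no camera call.
- r.sign_off(): hands the job in, once; it reports no verdict.
The state is a dict: "clock": time; "qpos": joint angles; "qvel": joint speeds; "joint_efforts": joint torques, N m; "eef_pos": TCP position; "tcp_rot": TCP orientation; "contact_force": force on the tool from outside, world axes, zero at the start; "wrist_torque": the same for the moment, N m; "opening": opening from 0.0 (shut) to 1.0 (fully open).
Only numpy, scipy, OpenCV 4.12 (cv2) and the standard library are available. Lean on these libraries where they do the work, as an engineer would, in place of code of your own. Each camera call takes 0.05 s, during which the arm holds its last target. There are 200 camera calls.

### The job

Check the air unit's filter: lift the grey cover flap on the unit right back so that it stays open, and draw the filter plate hidden beneath it straight up out of its slot by its tab. Present it at the viewing screen: hold it upright about 5 cm in front of the middle of the lit face, broad face square to the screen, without ever touching the screen with it. The program finishes while still holding the plate there, steady, with the flap left open and the other things on the bench left where they stand.

Things in the scene. Friction and masses are not known exactly. Their poses are not given: they have to be found in the camera images.
- unit: Fixed white air unit, on the left or right of the bench: an open-topped chamber (118 x 140 mm, rim 106 mm above the table) under a grey flap, a blower housing 85 mm tall behind it (75 to 165 mm along +x, outlet stub to 195). Origin on the table under the middle of the plate slot; +x from chamber to blower, away from the robot within 0.35 rad; +y left, z up.
- unit_slot (a point): Middle of the mouth of the plate slot in the chamber's floor, 55 mm above the table; axes as the unit's. The slot is 12 mm in x, 84 mm in y, 40 mm deep; the plate stands in it with 2 mm play all round. The chamber inside reaches from -35 to 67 mm in x and -62 to 62 mm in y from here; its walls are 8 mm thick and rise 51 mm above the floor.
- flap (a joint): Hinge of the cover flap, rad: 0 closed (level on the rim), grows as the front edge is lifted up and back, 1.57 upright, stop at 1.9 (leaning back). Starts between 0 and 0.1. Stiff hinge: the flap stays where it is left; lifting it takes 2 to 3 N at the knob.
- flap_hinge (a point): Middle of the flap's hinge line, 75 mm to +x and 106 mm up from the unit's origin; the line runs along the unit's y. The flap is 140 mm wide (y), 5 mm thick, and reaches 120 mm from the hinge towards the unit's -x. Axes turn with the flap.
- flap_knob (a point): Grasp point on the flap's knob, a grey block 18 mm (x) x 16 mm (y), 36 mm tall, on the flap near its front edge: 10 mm below the knob's top, 26 mm above the flap's upper face; in the flap's frame 105 mm to -x and 31 mm up from the hinge. Pinched across its y sides it can pivot in the fingers, so they may keep pointing down until the flap is past upright. Axes turn with the flap.
- plate_tab (a point): Grasp point on the plate's black tab, 24 mm wide (y), 12 mm thick (x), 36 mm tall, on the middle of the plate's upper edge. 24 mm above that edge, 12 mm below the tab's top, 49 mm above plate_mid. At the start the tab's top is 5 mm below the closed flap. Grasp across the 24 mm width (unit's y); 50 mm are free at each side. Axes start parallel to the unit's, z up.
- plate_mid (a point): Centre of the filter plate proper, an upright black frame with steel mesh, 80 mm wide (y), 50 mm tall (z), 8 mm thick (x is square to its broad face). Weighs 50 to 100 g with its tab.
- screen_face (a point): Middle of the lit white face (160 mm wide, 110 mm tall) of a fixed upright viewing screen, 120 mm above the table, on the side of the bench where the air unit is not. +x points out of the lit face, away from the robot within 0.35 rad; y along its width, z up. The grey casing is 20 mm thick, 180 mm wide, its top at 185 mm; the foot is 100 x 130 x 12 mm.
- beaker: Bystander, loose: glass beaker, 56 mm across, 70 mm tall; origin at the centre of its underside.
- dish: Bystander, loose: clear lidded culture dish, 84 mm across, 18 mm tall; origin at the centre of its underside.
- cup: Bystander, loose: white ceramic cup, 60 mm across, 50 mm tall; origin at the centre of its underside.
- amber: Bystander, loose: amber glass bottle, 54 mm across, 110 mm tall; origin at the centre of its underside.
- jar: Bystander, loose: green glass jar with brass lid, 68 mm across, 95 mm tall; origin at the centre of its underside.
- wash: Bystander, loose: white bottle with red cap, 60 mm across, 140 mm tall; origin at the centre of its underside.
- block: Bystander, loose: plain wooden block, 60 x 90 x 30 mm; origin at the centre of its underside.
- plate: The whole filter plate with its tab; origin at the middle of its lower edge, axes as for point plate_mid.
- screen: The whole viewing screen; origin on the table, 10.6 mm behind the lit face and below its middle, axes as for point screen_face.
Mind the look-alikes: they are no part of the job. Leave any purple or red look-alike of the screen alone.

How it is judged (in metres and radians):
On the way, in this order (a step that is already met when the one before it is completed fails the run):
1. the cover flap is lifted back to at least 1.3 rad (75 degrees) (value of joint flap above 1.3 rad), for 0.2 s.
2. the plate is drawn clear of the unit, held in the fingers (its centre at least 130 mm above the table) (height (world z) of plate_mid above 0.13 m and contact force between plate and the fingers above 0.5 N), for 0.1 s.
At the end, for the whole second after the job is handed in: Fingers hold the plate, still, touching neither unit nor screen: centre 25 to 85 mm before the lit face, within 35 mm sideways and 30 mm in height of its middle, parallel to the screen and upright within 15 degrees; flap still open (over 1.2 rad) (contact force between plate and the fingers above 0.5 N and contact force between plate and unit below 0.2 N and contact force between plate and screen below 0.2 N and x of plate_mid in the frame of screen_face between 0.025 and 0.085 m and y of plate_mid in the frame of screen_face between -0.035 and 0.035 m and z of plate_mid in the frame of screen_face between -0.03 and 0.03 m and angle between the x axis of plate_mid and the x axis of screen_face, either way round below 0.26 rad and angle between plate_mid's own z axis and vertical below 0.26 rad and linear speed of plate below 0.03 m/s and value of joint flap above 1.2 rad); the arm keeps its last pose, push and grip.
It fails at once if the plate knocks against the screen (contact force between plate and screen above 1 N).
It fails at once if another thing on the bench is moved more than 30 mm (distance of any of beaker, dish, cup, amber, jar, wash, block from where it was at the start of the episode above 0.03 m).
It also fails if it takes over 51 s, if anything falls off the work surface, if the arm or the gripper's body presses on something with over 40 N, if the wrist force passes 120 N, or if a joint passes its speed limit or range.

## Working session

There is one attempt and no reset: what is moved stays moved. The work goes in short steps, Python scripts to look and compute and a tool call to move; the robot and the scene stay as the last step left them, time stands still between calls to the robot, and variables do not carry over. Pictures are saved under pics/ and viewed, about 8 in all and at most 12, crops included, and the job is handed in when it is done.

Besides the shell and the picture viewer there is one more tool, called by a JSON object that holds its "name" and its "arguments". move_arm: Moves the arm, as the interface text tells. Its arguments: {"type":"object","properties":{"series":{"type":"string"},"grip_force":{"type":"number"}},"required":["series"]}

```bash
ls; mkdir -p pics
python3 - <<'E'
from rig import r, vision
import cv2
for n in ("side","top"):
    cv2.imwrite(f"pics/{n}0.png",vision.grab_frame(n)[:,:,::-1]); print(n,vision.camera_params(n))
print(r.sense())
E
```

```text
pics
side {'fx': 538.6287581948965, 'fy': 538.6287581948965, 'cx': 322.45533278579353, 'cy': 239.63200151834505, 'position': array([-12.08510563, 952.39424776, 839.94415542]), 'rotation': array([ 1.01313712, -0.02512009, -2.61953839])}
top {'fx': 470.8436606560321, 'fy': 470.8436606560321, 'cx': 326.0395873814346, 'cy': 245.63867953501017, 'position': array([ 367.99309256,  -75.79731515, 1241.40503819]), 'rotation': array([ 0.13752041, -0.0331871 , -1.55726834])}
{'clock': 0.1, 'qpos': array([-1.18939909e+00,  3.53588461e-01,  1.63404531e+00, -3.80313882e-08,
        1.15523701e+00, -2.39540135e-03]), 'qvel': array([ 1.85724308e-03, -1.36271138e-03,  2.25595139e-04, -6.12816183e-04,
        6.58139975e-05, -5.68674649e-04]), 'joint_efforts': array([ 3.92446573e-04, -6.06357551e+01, -3.42821395e+01, -2.87084174e-05,
        3.86203435e-03, -2.75781855e-05]), 'eef_pos': array([ 233.86674147, -579.12985653,  230.63697803]), 'tcp_rot': array([-3.14031454e+00, -3.02683511e-06,  3.83792653e-01]), 'contact_force': array([ 0.4565658 ,  0.2528308 , -0.12131649]), 'wrist_torque': array([-0.05067837,  0.06737021,  0.03470954]), 'opening': 0.9974796715071236}
```

View pics/side0.png

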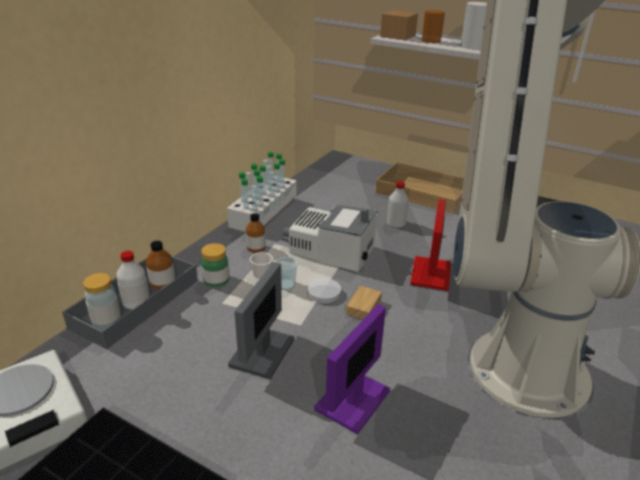

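View pics/top0.png

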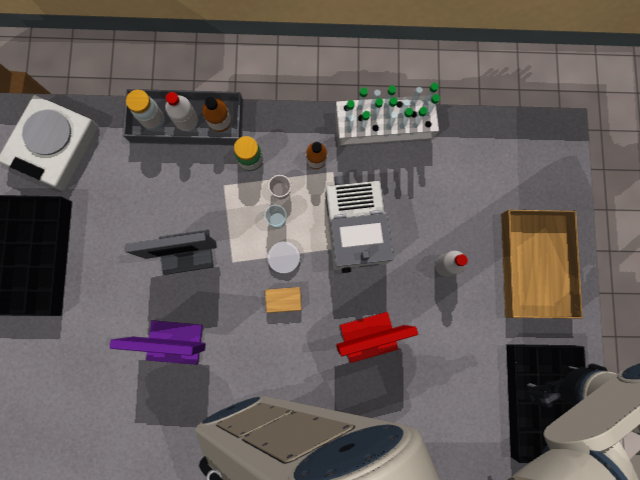

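```bash
cat > h.py <<'E'
import numpy as np, cv2
from rig import r, vision
from scipy.spatial.transform import Rotation as Ro
def cam(n):
    p=vision.camera_params(n); return p, Ro.from_euler('xyz',p['rotation']).as_matrix()
def proj(n,P):
    p,R=cam(n); c=(np.atleast_2d(P)-p['position'])@R
    return np.c_[p['cx']+p['fx']*c[:,0]/-c[:,2], p['cy']-p['fy']*c[:,1]/-c[:,2]]
def atz(n,uv,z):
    p,R=cam(n); uv=np.atleast_2d(uv)
    d=np.c_[(uv[:,0]-p['cx'])/p['fx'],-(uv[:,1]-p['cy'])/p['fy'],-np.ones(len(uv))]@R.T
    return p['position']+d*((z-p['position'][2])/d[:,2])[:,None]
def crop(n,x0,y0,x1,y1,s,im=None):
    im=vision.grab_frame(n)[:,:,::-1] if im is None else im
    return cv2.resize(im[y0:y1,x0:x1],None,fx=s,fy=s,interpolation=cv2.INTER_CUBIC)
E
python3 - <<'E'
from h import *
t=cv2.imread('pics/top0.png'); s=cv2.imread('pics/side0.png')
C=np.zeros((600,800,3),np.uint8)
def put(c,x,y): C[y:y+c.shape[0],x:x+c.shape[1]]=c
put(crop('top',320,175,400,280,5,t),0,0)
put(crop('top',120,225,220,280,4,t),400,0)
put(crop('side',225,255,300,380,3,s),400,222)
put(crop('side',285,200,385,275,1.7,s),628,222)
cv2.imwrite('pics/c1.png',C)
print(proj('top',[[0,0,0],[234,-579,231]]),proj('side',[[0,0,0]]))
E
```

```text
[[277.22970051 459.10642636]
 [546.73203934 377.88973106]] [[528.94324834 371.1555949 ]]
```

View pics/c1.png

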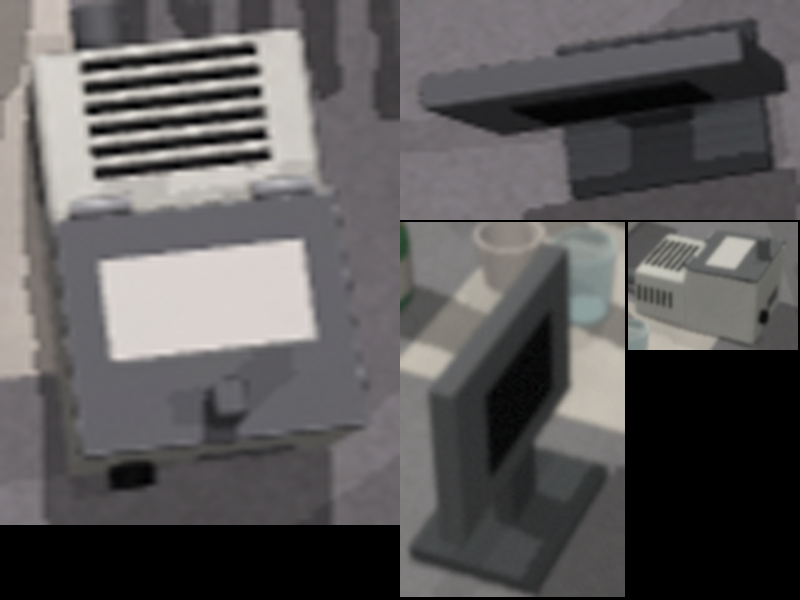

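```bash
cat > fit.py <<'E'
from h import *
from scipy.optimize import least_squares
def Z(p,P): 
    c,s=np.cos(p[2]),np.sin(p[2]); P=np.array(P,float)
    return np.c_[p[0]+c*P[:,0]-s*P[:,1],p[1]+s*P[:,0]+c*P[:,1],P[:,2]]
def un(pts,ox,oy,px,py,s): return (np.array(pts)-[px,py]+.5)/s-.5+[ox,oy]
uT=un([(82,455),(367,425),(333,192),(62,217),(231,392),(35,58),(300,32)],320,175,0,0,5)
uS=un([(766,240),(715,228)],285,200,628,222,1.7)
def um(p):
    a=p[3]; f=lambda x,y,z:[75+x*np.cos(a)+z*np.sin(a),y,106-x*np.sin(a)+z*np.cos(a)]
    A=[f(-120,70,5),f(-120,-70,5),f(0,-70,5),f(0,70,5),f(-105,0,41)]
    return Z(p,A+[[165,p[4],85],[165,-p[4],85]]),Z(p,[f(-105,0,41)])
def ru(p):
    a,b=um(p); return np.r_[(proj('top',a)-uT).ravel(),.5*(proj('side',b)-uS[:1]).ravel()]
su=least_squares(ru,[450,-150,0,.05,65],loss='soft_l1')
print('unit',su.x.round(3),ru(su.x).round(1))
sT=un([(425,72),(740,30),(745,62),(422,105)],120,225,400,0,4)
fT=un([(565,130),(575,195),(775,165),(757,22)],120,225,400,0,4)[1:]
sS=un([(433,388),(553,250),(568,250),(450,393)],225,255,400,222,3)
fS=un([(412,548),(538,583),(605,465)],225,255,400,222,3)
def sm(p):
    return Z(p,[[10,90,185],[10,-90,185],[-10,-90,185],[-10,90,185]]),Z(p,[[p[3]-50,65,12],[p[3]-50,-65,12],[p[3]+50,-65,12]]),Z(p,[[p[3]+50,65,12],[p[3]-50,65,12],[p[3]-50,-65,12]])
def rs(p):
    a,f,g=sm(p); return np.r_[(proj('top',a)-sT).ravel(),(proj('top',f)-fT).ravel(),(proj('side',a)-sS).ravel(),(proj('side',g)-fS).ravel()]
ss=least_squares(rs,[380,300,0,0],loss='soft_l1')
print('screen',ss.x.round(3),rs(ss.x).round(1))
E
python3 fit.py
python3 - <<'E'
from h import *
for n,uv,z in [('dish',(284,257),18),('beaker',(275,216),70),('cup',(279,187),50),('block',(283,299),30),('amber',(316,150),110),('jar',(246,149),95),('wash',(458,260),140)]: print(n,atz('top',uv,z)[0].round())
E
```

```text
unit [ 5.26178e+02 -1.98856e+02  1.21000e-01  1.14000e-01  6.77300e+01] [-0.2  0.5  0.7  0.4  0.5 -0.4 -1.9  0.3 -0.2  0.5  0.1 -0.6  0.2 -0.5
 -0.4 -1.3]
screen [ 5.17931e+02  2.51034e+02 -3.12570e+01  6.00000e-02] [-1.1 -0.1  0.8 -0.7  0.6  0.   0.4  0.5 -0.7  0.1 -0.3  0.5 -0.2 -1.3
 -1.9  0.3 -1.3 -3.1  2.2 -1.1  1.9  1.3 -0.9 -0.9 -0.   0.7  2.5  0.3]
dish [506.  -5.  18.]
beaker [604.  18.  70.]
cup [685.  11.  50.]
block [397.  -6.  30.]
amber [766. -83. 110.]
jar [769.  93.  95.]
wash [ 492. -424.  140.]
```

Look-alikes for the screen are purple (160,340) and red (375,335), both in the top picture. The wanted one is the grey screen at (180,245), whose lit face points away from the robot. There is only one unit, at (358,225) with its knob at (366,253), and the crop confirms it. I'll hover above the knob first.

{"name": "move_arm", "arguments": {"series": "-1 0 0 0 0 0 7.5; -1 0 0 0 0 0 7.5; -1 .78 -.86 0 0 0 0; -1 .78 -.86 0 0 0 0; -1 .78 -.86 0 0 0 0; -1 .78 -.86 0 0 0 0; -1 .78 -.86 0 0 0 0; -1 .78 -.86 0 0 0 0; -1 .78 -.86 0 0 0 0; -1 .78 -.86 0 0 0 0; -1 0 0 0 0 0 0", "grip_force": 40}}

```text
clock: 1.48
eef_pos: [455.6, -267.2, 227.6]
tcp_rot: [-3.136, 0.003, 0.111]
contact_force: [-0.4, 0.5, -0.6]
opening: 1.002
```

```bash
cat >> h.py <<'E'
def to(P,yaw=None):
    s=r.sense(); R=Ro.from_euler('xyz',s['tcp_rot'])
    print('t',round(s['clock'],2),'tcp',s['eef_pos'].round(1),s['tcp_rot'].round(3),'F',s['contact_force'].round(1),'op',round(s['opening'],3))
    print('need units/40mm',((np.array(P)-s['eef_pos'])@R.as_matrix()/40).round(3))
    if yaw is not None: print('turn deg',(R.inv()*Ro.from_euler('xyz',[np.pi,0,yaw])).as_rotvec(degrees=True).round(2))
E
python3 -c "
from h import *
to([500,-202,128],.121)"
```

```text
t 1.48 tcp [ 455.6 -267.2  227.6] [-3.136e+00  3.000e-03  1.110e-01] F [-0.4  0.5 -0.6] op 1.002
need units/40mm [ 1.291 -1.482  2.495]
turn deg [-0.35  0.16 -0.59]
```

{"name": "move_arm", "arguments": {"series": "-1 .65 -.75 .4 -.3 .2 -.6; -1 .65 -.75 .4 0 0 0; -1 0 0 .3 0 0 0; -1 0 0 0 0 0 0"}}

```text
clock: 1.98
eef_pos: [499.9, -202.1, 182.1]
tcp_rot: [3.141, 0.001, 0.121]
contact_force: [0.2, -0.5, 0.6]
opening: 0.999
```

Run:
```python
from h import *
to([500,-202,128],.121)
a=crop('top',310,170,410,290,5); b=crop('side',270,170,400,280,3)
C=np.zeros((600,890,3),np.uint8); C[:,:500]=a; C[:330,500:]=b
C=cv2.resize(C,(800,540)); cv2.imwrite('pics/c2.png',C)
```

```text
t 1.98 tcp [ 499.9 -202.1  182.1] [3.141e+00 1.000e-03 1.210e-01] F [ 0.2 -0.5  0.6] op 0.999
need units/40mm [ 0.004 -0.004  1.351]
turn deg [0.04 0.04 0.02]
```

View pics/c2.png

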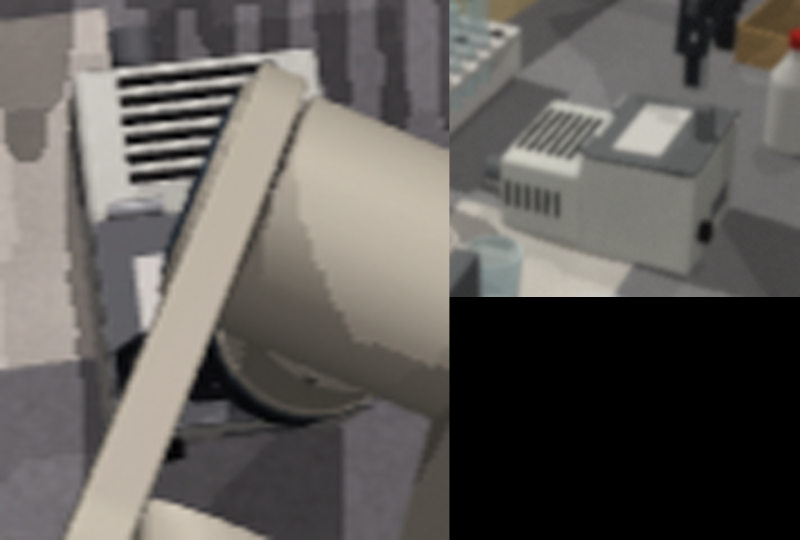

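```bash
cat >> fit.py <<'E'
V=un([(695,175),(738,112),(622,97),(582,160),(706,110)],270,170,449.4,0,2.697)
def r2(p):
    p=np.r_[p]; a,b=um(p); return np.r_[(proj('top',a)-uT).ravel(),(proj('side',a[:5])-V).ravel()]
s2=least_squares(r2,su.x,loss='soft_l1'); print('refit',s2.x.round(3),r2(s2.x).round(1)); print('old',r2(su.x).round(1)[14:])
a=s2.x[3]
print('knob',Z(s2.x,[[75-105*np.cos(a)+31*np.sin(a),0,106+105*np.sin(a)+31*np.cos(a)]]).round(1))
R=Ro.from_euler('xyz',r.sense()['tcp_rot']).as_matrix()
print('fingertips side',proj('side',[r.sense()['eef_pos']+R@[0,y,-13] for y in(50,-50)]).round(1), 'seen',un([(693,85)],270,170,449.4,0,2.697))
E
python3 fit.py
```

```text
unit [ 5.26178e+02 -1.98856e+02  1.21000e-01  1.14000e-01  6.77300e+01] [-0.2  0.5  0.7  0.4  0.5 -0.4 -1.9  0.3 -0.2  0.5  0.1 -0.6  0.2 -0.5
 -0.4 -1.3]
screen [ 5.17931e+02  2.51034e+02 -3.12570e+01  6.00000e-02] [-1.1 -0.1  0.8 -0.7  0.6  0.   0.4  0.5 -0.7  0.1 -0.3  0.5 -0.2 -1.3
 -1.9  0.3 -1.3 -3.1  2.2 -1.1  1.9  1.3 -0.9 -0.9 -0.   0.7  2.5  0.3]
refit [ 5.28389e+02 -1.98419e+02  1.24000e-01  6.10000e-02  6.77550e+01] [-0.4  0.2  0.2  0.   0.2 -1.2 -2.1 -0.4 -0.5  0.9 -0.2 -1.4 -0.3 -1.5
  0.9  0.2  1.6 -0.2  4.4 -1.1  0.  -1.9  0.3 -0.8]
old [ 1.5 -1.8  2.3 -2.1  5.2 -1.   0.7 -1.8  0.3 -2.7]
knob [[ 500.7 -201.9  143.3]]
fingertips side [[372.7 187.5]
 [360.2 203.4]] seen [[360.00797182 201.20189099]]
```

{"name": "move_arm", "arguments": {"series": "-1 0 0 .5 0 0 0; -1 0 0 .5 0 0 0; -1 0 0 .4 0 0 0; 1 0 0 0 0 0 0; 1 0 0 0 0 0 0; 1 0 0 0 0 0 0; 1 0 0 0 0 0 0; 1 0 0 0 0 0 0; 1 0 0 0 0 0 0; 1 0 0 0 0 0 0; 1 0 0 0 0 0 0"}}

```text
clock: 3.45
eef_pos: [500.6, -203.9, 129.9]
tcp_rot: [-3.14, -0.006, 0.115]
contact_force: [-0.1, 0.6, -2.0]
opening: 0.179
```

{"name": "move_arm", "arguments": {"series": "1 .13 0 -.25 0 0 0; 1 .13 0 -.24 0 0 0; 1 .17 0 -.22 0 0 0; 1 .17 0 -.21 0 0 0; 1 0 0 0 0 0 0"}}

```text
clock: 4.08
eef_pos: [525.4, -200.7, 168.9]
tcp_rot: [-3.139, -0.004, 0.115]
contact_force: [0.1, 0.6, -1.4]
opening: 0.172
```

```bash
python3 -c "
from h import *
to([0,0,0],.121)
cv2.imwrite('pics/c3.png',crop('side',270,150,400,280,4))"
```

```text
t 4.08 tcp [ 525.4 -200.7  168.9] [-3.139 -0.004  0.115] F [ 0.1  0.6 -1.4] op 0.172
need units/40mm [-12.489  -6.482   4.187]
turn deg [-0.13 -0.23 -0.34]
```

View pics/c3.png

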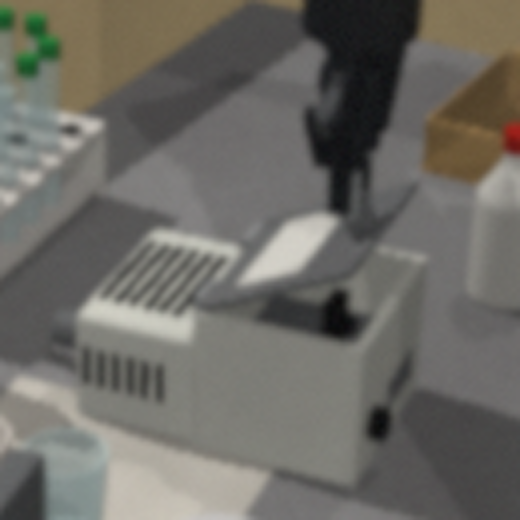

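{"name": "move_arm", "arguments": {"series": "1 .2 0 -.2 0 0 0; 1 .21 0 -.18 0 0 0; 1 .23 0 -.15 0 0 0; 1 .24 0 -.13 0 0 0; 1 .25 0 -.1 0 0 0; 1 .26 0 -.07 0 0 0; 1 .27 0 -.04 0 0 0; 1 .27 0 -.01 0 0 0; 1 0 0 0 0 0 0"}}

```text
clock: 5.25
eef_pos: [604.6, -190.4, 204.6]
tcp_rot: [-3.136, 0.002, 0.114]
contact_force: [-0.8, 0.5, -6.0]
opening: 0.174
```

{"name": "move_arm", "arguments": {"series": "1 .2 0 .1 0 0 0; 1 .25 0 .1 0 0 0; 1 .25 0 .12 0 0 0; 1 .25 0 .12 0 0 0; 1 .2 0 .12 0 0 0; 1 .1 0 .05 0 0 0; 1 0 0 0 0 0 0"}}

```text
clock: 6.12
eef_pos: [661.0, -183.1, 189.8]
tcp_rot: [-3.137, -0.012, 0.113]
contact_force: [-1.9, 2.6, -0.2]
opening: 0.172
```

```bash
python3 -c "
from h import *
to([0,0,0],.121)
cv2.imwrite('pics/c4.png',crop('side',250,130,400,280,4))"
```

```text
t 6.12 tcp [ 661.  -183.1  189.8] [-3.137 -0.012  0.113] F [-1.9  2.6 -0.2] op 0.172
need units/40mm [-15.961  -6.384   4.585]
turn deg [-0.26 -0.69 -0.48]
```

View pics/c4.png

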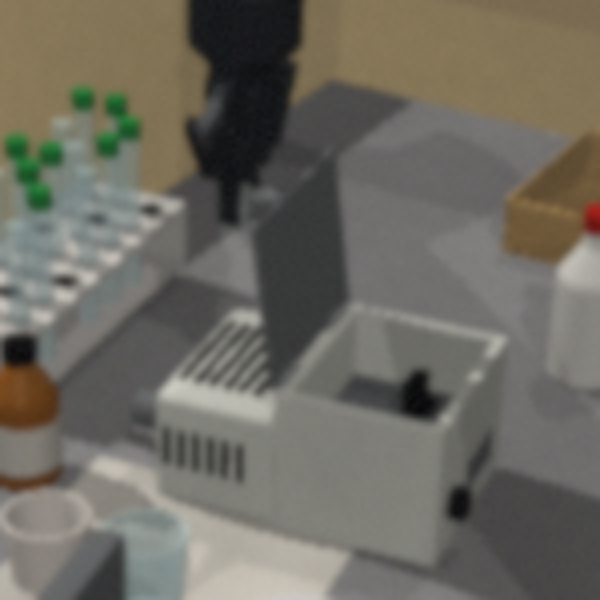

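{"name": "move_arm", "arguments": {"series": "-1 0 0 0 0 0 0; -1 0 0 0 0 0 0; -1 0 0 0 0 0 0; -1 0 0 0 0 0 0; -1 0 0 0 0 0 0; -1 0 0 0 0 0 0; -1 .1 0 -.5 0 0 0; -1 .1 0 -.8 0 0 0; -1 0 0 -1 0 0 0; -1 0 -1 -.3 0 0 0; -.2 0 -1 0 0 0 0; -.2 0 -1 0 0 0 0; -.2 0 -1 0 0 0 0; -.2 0 -1 0 0 0 0; -.2 0 -1 0 0 0 0; -.2 0 0 0 0 0 0"}}

```text
clock: 8.18
eef_pos: [642.0, 61.0, 299.6]
tcp_rot: [-3.139, -0.019, 0.11]
contact_force: [-0.3, -0.2, 0.2]
opening: 0.6
```

```bash
python3 -c "
from h import *
to([0,0,0],.121)
C=np.zeros((600,800,3),np.uint8)
C[:,:400]=crop('top',320,165,400,285,5); C[:400,400:]=crop('side',300,180,380,260,5)
cv2.imwrite('pics/c5.png',C)"
```

```text
t 8.18 tcp [642.   61.  299.6] [-3.139 -0.019  0.11 ] F [-0.3 -0.2  0.2] op 0.6
need units/40mm [-16.262  -0.23    7.176]
turn deg [-0.13 -1.11 -0.62]
```

View pics/c5.png

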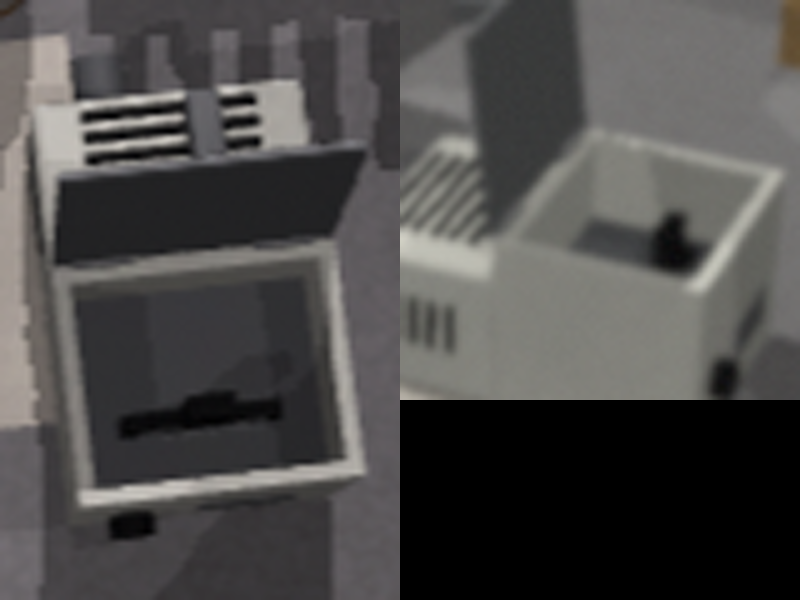

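Run:
```python
import io,contextlib
from h import *
from fit import un,Z,least_squares
q=un([(80,497),(365,464),(333,243),(58,268),(211,400)],320,165,0,0,5)
w=un([(782,172),(700,290),(676,214)],300,180,400,0,5)
for z,p in ((101,q[4]),(65,un([(201,415)],320,165,0,0,5)[0])): print('tab',atz('top',p,z).round(1))
print('plate ends',atz('top',un([(120,427),(281,407)],320,165,0,0,5),65).round(1))
m=[[-43,70,106],[-43,-70,106],[75,-70,106],[75,70,106],[0,0,101]]
f=lambda p:np.r_[(proj('top',Z(p,m))-q).ravel(),.5*(proj('side',Z(p,[m[1],m[0],m[4]]))-w).ravel()]
s=least_squares(f,[528,-199,.12],loss='soft_l1'); print(s.x.round(3),f(s.x).round(1))
x,y,a=s.x; to([x,y,70],a)
```

```text
unit [ 5.26178e+02 -1.98856e+02  1.21000e-01  1.14000e-01  6.77300e+01] [-0.2  0.5  0.7  0.4  0.5 -0.4 -1.9  0.3 -0.2  0.5  0.1 -0.6  0.2 -0.5
 -0.4 -1.3]
screen [ 5.17931e+02  2.51034e+02 -3.12570e+01  6.00000e-02] [-1.1 -0.1  0.8 -0.7  0.6  0.   0.4  0.5 -0.7  0.1 -0.3  0.5 -0.2 -1.3
 -1.9  0.3 -1.3 -3.1  2.2 -1.1  1.9  1.3 -0.9 -0.9 -0.   0.7  2.5  0.3]
refit [ 5.28389e+02 -1.98419e+02  1.24000e-01  6.10000e-02  6.77550e+01] [-0.4  0.2  0.2  0.   0.2 -1.2 -2.1 -0.4 -0.5  0.9 -0.2 -1.4 -0.3 -1.5
  0.9  0.2  1.6 -0.2  4.4 -1.1  0.  -1.9  0.3 -0.8]
old [ 1.5 -1.8  2.3 -2.1  5.2 -1.   0.7 -1.8  0.3 -2.7]
knob [[ 500.7 -201.9  143.3]]
fingertips side [[273.2 170.1]
 [251.4 187.2]] seen [[360.00797182 201.20189099]]
tab [[ 530.6 -199.3  101. ]]
tab [[ 527.9 -198.1   65. ]]
plate ends [[ 521.1 -157.1   65. ]
 [ 532.8 -238.7   65. ]]
[ 5.30712e+02 -1.99699e+02  1.23000e-01] [ 0.1  0.7  0.1  1.2  0.4 -1.8 -0.8 -1.   0.2 -0.1  0.4  0.2  0.3  0.3
 -0.5  0.8]
t 8.28 tcp [642.3  58.6 299.5] [-3.14  -0.019  0.108] F [-0.   0.4  0.8] op 0.605
need units/40mm [-3.582  6.126  5.662]
turn deg [-0.07 -1.1  -0.85]
```

{"name": "move_arm", "arguments": {"series": "-.2 -.9 .6 0 0 -1.1 -1.3; -.2 -.7 .8 0 0 0 0; -.2 -.5 .9 0 0 0 0; -.2 -.5 .9 0 0 0 0; -.2 -.5 .9 0 0 0 0; -.2 -.25 .9 0 0 0 0; -.2 -.2 .7 0 0 0 0; -.2 0 0 .5 0 0 0"}}

```text
clock: 9.28
eef_pos: [526.2, -203.1, 280.1]
tcp_rot: [3.137, -0.003, 0.123]
contact_force: [-0.3, -0.4, -0.5]
opening: 0.607
```

```bash
python3 -c "
from h import *
to([529,-199.3,70],.13)"
```

```text
t 9.28 tcp [ 526.2 -203.1  280.1] [ 3.137e+00 -3.000e-03  1.230e-01] F [-0.3 -0.4 -0.5] op 0.607
need units/40mm [ 0.066 -0.109  5.252]
turn deg [ 0.25 -0.16 -0.42]
```

{"name": "move_arm", "arguments": {"series": "-.2 .07 -.11 .9 .25 -.2 -.4; -.2 0 0 .9 0 0 0; -.2 0 0 .8 0 0 0; -.2 0 0 .8 0 0 0; -.2 0 0 .7 0 0 0; -.2 0 0 0 0 0 0"}}

```text
clock: 10.02
eef_pos: [525.7, -207.7, 111.0]
tcp_rot: [3.14, 0.001, 0.119]
contact_force: [-0.4, 0.4, 1.1]
opening: 0.602
```

```bash
python3 -c "
from h import *
to([529,-199.3,70],.13)
cv2.imwrite('pics/c6.png',crop('side',290,160,390,260,5))"
```

```text
t 10.03 tcp [ 525.7 -207.7  111. ] [3.14e+00 1.00e-03 1.19e-01] F [-0.4  0.4  1.1] op 0.602
need units/40mm [ 0.107 -0.201  1.026]
turn deg [ 0.11  0.06 -0.61]
```

View pics/c6.png

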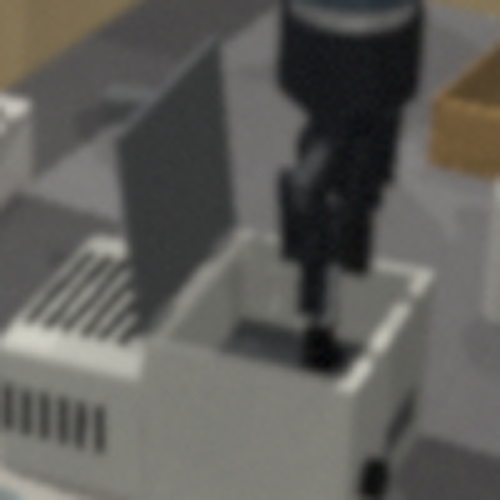

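{"name": "move_arm", "arguments": {"series": "-.2 .11 -.2 0 0 0 -.6; -.2 0 0 0 0 0 0"}}

```text
clock: 10.32
eef_pos: [531.7, -200.3, 114.9]
tcp_rot: [3.137, -0.004, 0.129]
contact_force: [0.7, 0.5, 0.8]
opening: 0.603
```

```bash
python3 -c "
from h import *
to([529,-199.3,70],.13)"
```

```text
t 10.32 tcp [ 531.7 -200.3  114.9] [ 3.137 -0.004  0.129] F [0.7 0.5 0.8] op 0.603
need units/40mm [-0.068 -0.039  1.122]
turn deg [ 0.27 -0.24 -0.03]
```

{"name": "move_arm", "arguments": {"series": "-.2 -.04 -.03 .4 .2 -.2 0; -.2 0 0 .4 0 0 0; -.2 0 0 .3 0 0 0; -.2 0 0 0 0 0 0"}}

```text
clock: 10.82
eef_pos: [530.2, -199.2, 68.4]
tcp_rot: [3.14, -0.001, 0.13]
contact_force: [-0.8, 0.2, -0.4]
opening: 0.604
```

```bash
python3 -c "
from h import *
to([529,-199.3,70],.13)"
```

```text
t 10.82 tcp [ 530.2 -199.2   68.4] [ 3.14e+00 -1.00e-03  1.30e-01] F [-0.8  0.2 -0.4] op 0.604
need units/40mm [-0.031 -0.001 -0.039]
turn deg [ 0.09 -0.08  0.01]
```

{"name": "move_arm", "arguments": {"series": "1 0 0 0 0 0 0; 1 0 0 0 0 0 0; 1 0 0 0 0 0 0; 1 0 0 0 0 0 0; 1 0 0 0 0 0 0; 1 0 0 0 0 0 0; 1 0 0 -.1 0 0 0; 1 0 0 -.2 0 0 0; 1 0 0 -.2 0 0 0; 1 0 0 -.3 0 0 0; 1 0 0 0 0 0 0", "grip_force": 50}}

```text
clock: 12.2
eef_pos: [531.1, -199.5, 104.2]
tcp_rot: [3.139, -0.004, 0.13]
contact_force: [1.2, 0.0, -0.6]
opening: 0.273
```

{"name": "move_arm", "arguments": {"series": "1 0 0 -.5 0 0 0; 1 0 0 -.7 0 0 0; 1 0 0 -.7 0 0 0; 1 0 0 -.7 0 0 0; 1 0 0 -.7 0 0 0; 1 0 0 -.7 0 0 0; 1 0 0 -.5 0 0 0; 1 0 0 0 0 0 0"}}

```text
clock: 13.2
eef_pos: [529.1, -198.6, 289.1]
tcp_rot: [3.14, -0.002, 0.13]
contact_force: [-0.5, 0.5, -1.0]
opening: 0.271
```

```bash
python3 -c "
from h import *
to([610,266,300],.159)
C=np.zeros((600,800,3),np.uint8)
C[:,:400]=crop('top',300,150,400,300,4);C[:400,400:]=crop('side',290,120,390,220,4)
cv2.imwrite('pics/c7.png',C)"
```

```text
t 13.2 tcp [ 529.1 -198.6  289.1] [ 3.14e+00 -2.00e-03  1.30e-01] F [-0.5  0.5 -1. ] op 0.271
need units/40mm [  3.513 -11.255  -0.287]
turn deg [ 0.11 -0.1  -1.65]
```

View pics/c7.png

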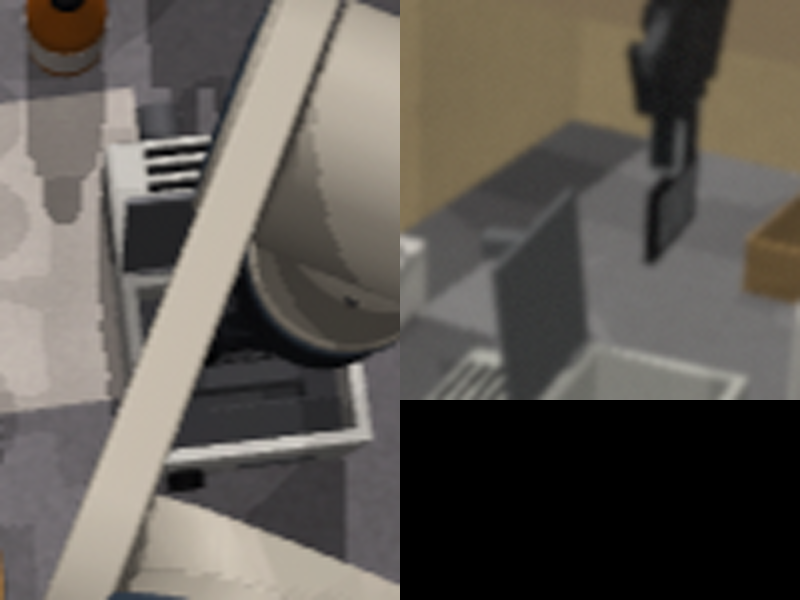

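{"name": "move_arm", "arguments": {"series": "1 0 -.5 0 0 0 0; 1 0 -.9 0 0 0 0; 1 0 -.95 0 0 0 0; 1 0 -.95 0 0 0 0; 1 .3 -.95 0 0 0 0; 1 .5 -.95 0 0 0 0; 1 .6 -.95 0 0 0 -.6; 1 .6 -.95 0 0 0 -.6; 1 .6 -.95 0 0 0 -.6; 1 .6 -.95 0 0 0 0; 1 .4 -.9 0 0 0 0; 1 .2 -.7 0 0 0 0; 1 0 -.4 0 0 0 0; 1 0 0 0 0 0 0"}}

```text
clock: 15.05
eef_pos: [603.6, 284.3, 269.1]
tcp_rot: [-3.138, 0.027, 0.164]
contact_force: [-1.3, -1.0, 0.2]
opening: 0.272
```

```bash
python3 -c "
from h import *
to([615,266,149],.159)"
```

```text
t 15.05 tcp [603.6 284.3 269.1] [-3.138  0.027  0.164] F [-1.3 -1.   0.2] op 0.272
need units/40mm [0.287 0.509 2.994]
turn deg [-0.21  1.57  0.31]
```

{"name": "move_arm", "arguments": {"series": "1 .3 .5 0 -.2 1.6 .3; 1 0 0 .5 0 0 0; 1 0 0 .7 0 0 0; 1 0 0 .7 0 0 0; 1 0 0 .6 0 0 0; 1 0 0 .3 0 0 0; 1 0 0 0 0 0 0"}}

```text
clock: 15.92
eef_pos: [622.9, 252.9, 155.6]
tcp_rot: [3.138, -0.009, 0.15]
contact_force: [-0.1, 0.3, -0.4]
opening: 0.274
```

Run:
```python
from h import *
to([578,260.6,148],.159)
C=np.zeros((600,800,3),np.uint8)
C[:400,:480]=crop('top',110,180,230,280,4);C[:,480:]=crop('side',210,230,290,380,4)
cv2.imwrite('pics/c8.png',C)
```

```text
t 15.93 tcp [622.9 252.9 155.6] [ 3.138 -0.009  0.15 ] F [-0.1  0.3 -0.4] op 0.274
need units/40mm [-1.082 -0.36   0.179]
turn deg [ 0.24 -0.5  -0.49]
```

View pics/c8.png

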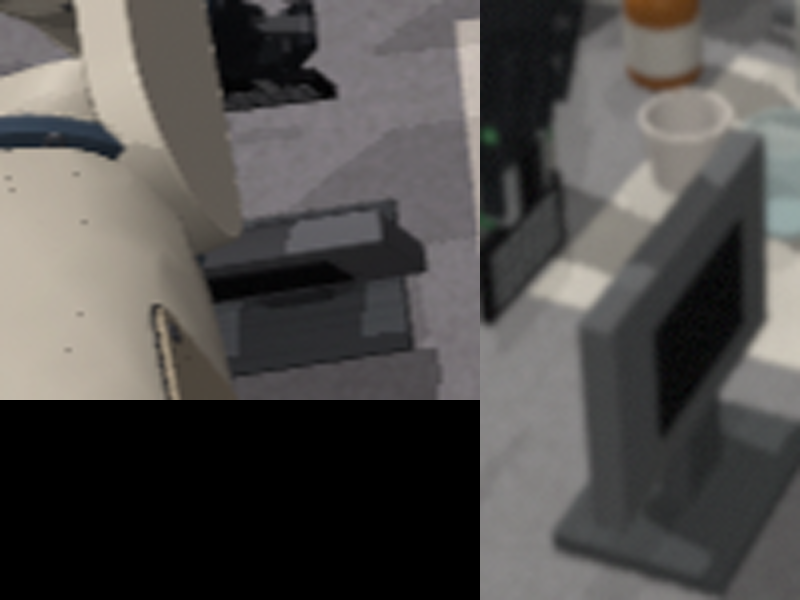

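{"name": "move_arm", "arguments": {"series": "1 -.2 -.15 .1 .2 -.4 -.4; 1 -.3 -.15 .08 0 0 0; 1 -.25 0 0 0 0 0; 1 -.15 0 0 0 0 0; 1 0 0 0 0 0 0; 1 0 0 0 0 0 0"}}

```text
clock: 16.77
eef_pos: [584.0, 261.3, 151.6]
tcp_rot: [-3.14, -0.007, 0.16]
contact_force: [0.0, -0.0, -1.1]
opening: 0.268
```

Run:
```python
from h import *
to([578,260.6,148],.159)
C=crop('side',210,210,310,330,5)
cv2.imwrite('pics/c9.png',C)
```

```text
t 16.77 tcp [584.  261.3 151.6] [-3.14  -0.007  0.16 ] F [ 0.  -0.  -1.1] op 0.268
need units/40mm [-0.152 -0.007  0.09 ]
turn deg [-0.06 -0.39  0.04]
```

View pics/c9.png

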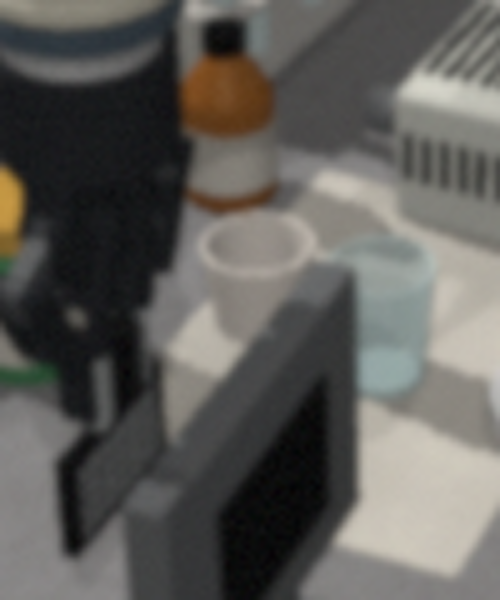

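Run:
```python
from h import *
from fit import Z,un
s=r.sense(); x,y,z=s['eef_pos']; p=[x,y,s['tcp_rot'][2]]
print('plate pred',proj('side',Z(p,[[4,40,z-3],[4,40,z-53]])).round(1),'seen',un([(60,465),(74,555)],210,210,0,0,5).round(1))
print('screen pred',proj('side',Z([517.9,251,.159],[[10,90,185],[-10,90,185],[-10,-90,185],[10,-90,185]])).round(1),'seen',un([(128,503),(163,522),(355,278),(322,262)],210,210,0,0,5).round(1))
```

```text
unit [ 5.26178e+02 -1.98856e+02  1.21000e-01  1.14000e-01  6.77300e+01] [-0.2  0.5  0.7  0.4  0.5 -0.4 -1.9  0.3 -0.2  0.5  0.1 -0.6  0.2 -0.5
 -0.4 -1.3]
screen [ 5.17931e+02  2.51034e+02 -3.12570e+01  6.00000e-02] [-1.1 -0.1  0.8 -0.7  0.6  0.   0.4  0.5 -0.7  0.1 -0.3  0.5 -0.2 -1.3
 -1.9  0.3 -1.3 -3.1  2.2 -1.1  1.9  1.3 -0.9 -0.9 -0.   0.7  2.5  0.3]
refit [ 5.28389e+02 -1.98419e+02  1.24000e-01  6.10000e-02  6.77550e+01] [-0.4  0.2  0.2  0.   0.2 -1.2 -2.1 -0.4 -0.5  0.9 -0.2 -1.4 -0.3 -1.5
  0.9  0.2  1.6 -0.2  4.4 -1.1  0.  -1.9  0.3 -0.8]
old [ 1.5 -1.8  2.3 -2.1  5.2 -1.   0.7 -1.8  0.3 -2.7]
knob [[ 500.7 -201.9  143.3]]
fingertips side [[242.7 272.5]
 [219.  299.3]] seen [[360.00797182 201.20189099]]
plate pred [[220.3 302.2]
 [222.1 321.2]] seen [[221.6 302.6]
 [224.4 320.6]]
screen pred [[233.8 310.3]
 [243.2 312.9]
 [282.9 262.9]
 [274.4 260.9]] seen [[235.2 310.2]
 [242.2 314. ]
 [280.6 265.2]
 [274.  262. ]]
```

{"name": "move_arm", "arguments": {"series": "1 -.12 0 .07 0 0 0; 1 0 0 0 0 0 0; 1 0 0 0 0 0 0; 1 0 0 0 0 0 0; 1 0 0 0 0 0 0; 1 0 0 0 0 0 0"}}

```text
clock: 17.58
eef_pos: [579.6, 260.3, 148.4]
tcp_rot: [-3.14, -0.007, 0.159]
contact_force: [0.4, 0.5, -1.1]
opening: 0.273
```

Run:
```python
from h import *
to([578,260.6,148],.159); print(r.sense()['qvel'].round(3))
C=np.zeros((600,800,3),np.uint8); C[:560,:]=crop('top',220,120,420,260,4)
cv2.imwrite('pics/c10.png',C)
```

```text
t 17.57 tcp [579.6 260.3 148.4] [-3.14  -0.007  0.159] F [ 0.4  0.5 -1.1] op 0.273
need units/40mm [-0.038 -0.014  0.01 ]
turn deg [-0.06 -0.39  0.  ]
[-0.001 -0.001 -0.002 -0.001 -0.001 -0.   ]
```

View pics/c10.png

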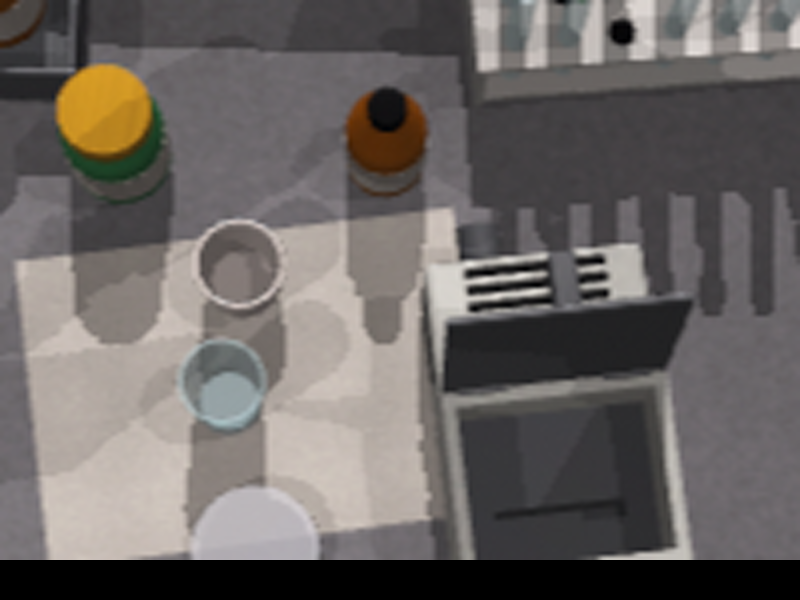

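The top picture shows the flap still open at (565,345) and the slot empty at (560,508). The cup (240,265), beaker (223,385), dish (255,535), amber bottle (385,140) and jar (110,130) are where they stood. I'm handing in.

```bash
python3 -c "
from rig import r
print(r.sign_off())"
```

```text
the job is handed in; nothing more can be done
None
```

The job is done and handed in at about 17.6 s; sign-off gives no verdict. I lifted the flap back past upright by its knob, where it stayed. I then drew the plate straight up by its tab and carried it over to the grey screen, where the arm is holding it still.

**Last checks**
- **Plate position:** by the measured pose it is about 52 mm in front of the lit face, within about 1 mm sideways and in height. It is square to the screen and upright within about 0.01 rad.
- **Grip and contact:** the jaws stand open at 0.27, about 23 mm, which matches the 24 mm tab. The force reading was about 1 N, roughly the plate's weight, so nothing suggests contact with the screen.
- **Bench:** the last top picture shows the flap open, the slot empty, and the cup, beaker, dish, amber bottle and jar where they stood. The block and the wash bottle were outside that crop, so I did not re-check them; the arm passed well clear of both.

**Disagreements**
- The side view differs from the predicted plate and screen outlines by up to about 3 px (about 5 mm), well inside the tolerances.
- While the flap was being lifted, the grasp sat about 8 mm too high on the knob, but the knob did not slip out.

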